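# Set out the warming block for egg stripping

### The job

Set out the warming block so that each bottle stands behind the dish it fills: the purple-capped enzyme bottle in the well straight behind the four-well plate, the pink medium bottle with the pale cap in the well straight behind the large dish, and the large amber oil bottle, which serves both, in the well between these two bottles. Lay the small rinse dish in the round recess between the four-well plate and the large dish. Everything must end seated on the floor of its pocket, upright and let go; tip nothing over, and leave the plate, the large dish, the timer and the small amber bottle where they are.

Things in the scene. Friction and masses are not known exactly. Their poses are not given: they have to be found in the camera images.
- warm_block: White fixed warming block 218x270, control strip (35 high) along near edge. Origin on bench under its dark top (36 high); x to back, y left. Two rows of 3 pockets at y = 84, 0, -84: front (x -44) dish recesses, 3 deep (floor z 33): 72 squares, middle round 54 wide; back (x +44) round bottle wells, 20 deep (floor z 16), 61 wide, middle 69. mm.
- four_well: Four-well plate: nearly clear square plate of 66 x 66 mm, 13 mm high, with four pink wells. It already lies in the left or the right front recess of the block and stays there. Origin: centre of its underside.
- large_dish: Large round clear dish with lid and pink medium, 60 mm across, 15 mm high. It already lies in the other outer front recess of the block and stays there. Origin: centre of its underside.
- enzyme_bottle: Small bottle of enzyme solution with a purple screw cap: body 34 mm across up to 62 mm, cap 21 mm across, 72 mm high in all, about 50 g, upright on the bench. Origin: centre of its underside; z up.
- medium_bottle: Medium bottle with pink contents and a pale grey-white screw cap: body 44 mm across up to 84 mm, cap 27 mm across, 98 mm high in all, about 90 g, upright on the bench. Origin: centre of its underside; z up.
- oil_bottle: Large amber bottle of overlay oil with a black screw cap: body 52 mm across up to 103 mm, cap 32 mm across, 120 mm high in all, about 140 g, upright on the bench. Origin: centre of its underside; z up.
- small_dish: Small round dish with pink medium and clear lid, lying flat on the bench. The clear lid is 39 mm across at its rim and 11 mm high; the part the fingers meet is 34 mm across and 8 mm high. About 12 g. Origin: centre of its underside; z up.
- dropper_bottle: Bystander: small amber bottle with a black cap, 33 mm across, 78 mm high. Stays where it is. Origin: centre of its underside.
- timer: Bystander: pale leaning count-down timer, 32 x 66 x 55 mm. Stays where it is. Origin: centre of its underside.
Mind the look-alikes: they are no part of the job. Leave any blue look-alike of the oil_bottle alone.

How it is judged:
At the end, for the whole second after the job is handed in: Enzyme behind four-well plate, medium behind large dish, oil in the middle well (each within 15 mm of its well's centre, upright to 0.1 rad), small dish in the middle recess (13 mm, 0.06 rad), each under 3 mm off its pocket's floor; plate and large dish still in place; all released, at rest (((x of four_well in the frame of warm_block between -0.056 and -0.032 m and y of four_well in the frame of warm_block between 0.072 and 0.096 m and z of each of four_well, large_dish in the frame of warm_block below 0.036 m and angle between each of four_well, large_dish's own z axis and vertical below 0.06 rad and x of large_dish in the frame of warm_block between -0.058 and -0.03 m and y of large_dish in the frame of warm_block between -0.098 and -0.07 m and x of enzyme_bottle in the frame of warm_block between 0.029 and 0.059 m and y of enzyme_bottle in the frame of warm_block between 0.069 and 0.099 m and z of each of enzyme_bottle, medium_bottle in the frame of warm_block below 0.019 m and angle between each of enzyme_bottle, medium_bottle's own z axis and vertical below 0.1 rad and x of medium_bottle in the frame of warm_block between 0.029 and 0.059 m and y of medium_bottle in the frame of warm_block between -0.099 and -0.069 m) or (x of four_well in the frame of warm_block between -0.056 and -0.032 m and y of four_well in the frame of warm_block between -0.096 and -0.072 m and z of each of four_well, large_dish in the frame of warm_block below 0.036 m and angle between each of four_well, large_dish's own z axis and vertical below 0.06 rad and x of large_dish in the frame of warm_block between -0.058 and -0.03 m and y of large_dish in the frame of warm_block between 0.07 and 0.098 m and x of enzyme_bottle in the frame of warm_block between 0.029 and 0.059 m and y of enzyme_bottle in the frame of warm_block between -0.099 and -0.069 m and z of each of enzyme_bottle, medium_bottle in the frame of warm_block below 0.019 m and angle between each of enzyme_bottle, medium_bottle's own z axis and vertical below 0.1 rad and x of medium_bottle in the frame of warm_block between 0.029 and 0.059 m and y of medium_bottle in the frame of warm_block between 0.069 and 0.099 m)) and x of oil_bottle in the frame of warm_block between 0.029 and 0.059 m and y of oil_bottle in the frame of warm_block between -0.015 and 0.015 m and z of oil_bottle in the frame of warm_block below 0.019 m and angle between oil_bottle's own z axis and vertical below 0.1 rad and x of small_dish in the frame of warm_block between -0.057 and -0.031 m and y of small_dish in the frame of warm_block between -0.013 and 0.013 m and z of small_dish in the frame of warm_block below 0.036 m and angle between small_dish's own z axis and vertical below 0.06 rad and linear speed of each of enzyme_bottle, medium_bottle, oil_bottle, small_dish below 0.02 m/s); the robot touches nothing.
It fails at once if the four-well plate or the large dish is shifted by more than 15 mm (distance of any of four_well, large_dish from where it was at the start of the episode above 0.015 m).
It fails at once if a bystander (small amber bottle or timer) is shifted by more than 20 mm (distance of any of dropper_bottle, timer from where it was at the start of the episode above 0.02 m).
It fails at once if a bottle is tipped over (angle between any of enzyme_bottle, medium_bottle, oil_bottle, dropper_bottle's own z axis and vertical above 0.8 rad).
It also fails if it takes over 99 s, if anything falls off the work surface, if the arm or the gripper's body presses on something with over 40 N, if the wrist force passes 120 N, or if a joint passes its speed limit or range.

### The arm

A 7-joint arm with a two-finger parallel gripper is mounted at the origin on the work surface; the furniture and walls round the work are solid. World frame = base frame: x ahead of the robot, y to its left, z up, the work surface at z = 0. Lengths are in m, angles in rad, forces in N, time in s.
With the tool pointing down it reaches from about 0.4 to 0.85 m from the base axis. Payload 10.4 kg.
Tool frame: the origin (TCP) lies between the finger pads; the fingertips stand arm.tip_reach ahead of it and the grasp point (between the pads) lies 5 mm behind it (arm.tip_reach is the distance from the TCP to the fingertips, in m); z points along the fingers, y is the line along which they close (so a half turn about z gives the same grasp; the last joint's range is limited). The gripper opens to 85 mm and grips with 20 to 120 N. Pads are 22 mm wide; open, the fingers measure 114 mm over their backs; the gripper's body (76 mm by 85 mm) begins 54 mm behind the grasp point. The pads swing forward as they close: fully open they stand 13 mm farther back than shut.
Start: joints at [1.203, 0.332, -0.065, 1.46, 0.022, 1.35, -0.088], TCP at [0.211, -0.588, 0.245] pointing down, gripper open.
Joint ranges: [-2.6, 2.6], [-0.5, 2.12], [-1.47, 1.34], [0.16, 2.42], [-1.27, 4.41], [0.06, 2.06], [-2.6, 2.6]. Speed limits (rad/s): [2.22, 2.22, 2.79, 2.79, 3.14, 3.14, 3.14].

### API

Orientations are given as a unit quaternion [w, x, y, z].
In Python, from station import state, optics, job, arm gives the robot as it stands. The module is installed in compiled form; this text tells all that it offers.
- The arm moves only by the tool jog_arm, never from a script. Its argument "steps" is one flat list of numbers, 7 for each row, row after row: the turn, a rotation vector about the tool's x, y, z in degrees, then the shift along the tool's x, y, z in m, then the closure in counts, from 0 (fully open) to 255 (shut). In form: [rx, ry, rz, dx, dy, dz, gripper, rx, ry, rz, dx, dy, dz, gripper, ...]. A call has 1 to 12 rows; each row is the pose to reach, as a shift and turn from the pose commanded when the call began, along the tool's axes at that moment; what a row does not reach only later rows make up. A row lasts 1/10 s, in which the tool goes at most 50 mm and 8.59 degrees, less where a joint would pass 70% of its speed; a pose out of reach is approached as far as the arm can. A call with a gripper value outside its range is refused whole. The fingers move at their own pace and stop on an object; the grip force is fixed at half the most. Time passes only in rows, so rows that repeat a pose let the fingers close. It gives the time, the measured TCP pose, the force, the opening and the grip force at its end, in the units of the state.
- state(): the state, without advancing time (a new reading comes with each control period).
- optics.get_image(name): name is "scene" or "side" or "wrist"; returns the picture (384x512x3 uint8, blue, green, red); there is no depth.
- optics.camera_params(name): a dict with "vfov" (degrees; the focal length in pixels is half the picture's height over the tangent of half this angle, whatever the lens; pixels are square), "cx", "cy" (the principal point, pixels), "eye" and "attitude" of the camera in the world. Camera axes: x right, y down, z forward; pixel columns grow to the right and rows downward; lengths in m; the calibration is good to about 2 mm. A picture is of the moment at which its call begins: read the wrist's pose just before it. camera_params takes no time and is no camera call; for the wrist camera it gives the pose at the moment of the call.
- job.close_job(): hands the job in; it is judged then, once.
The state is a dict: "time": time; "qpos": joint angles; "qvel": joint speeds; "effort": joint torques, N m; "tool_pos": TCP position; "ee_rot": TCP orientation; "contact_force": force on the tool from outside, world axes, zero at the start; "torque": the same for the moment, N m; "gripper_width": finger opening in m; "gripper_force": force on a finger pad.
Only numpy, scipy, OpenCV 4.12 (cv2) and the standard library are available. Lean on these libraries where they do the work, as an engineer would, in place of code of your own. Each camera call takes 0.05 s, during which the arm holds its last target. There are 200 camera calls.

## Working session

There is one attempt and no reset: what is moved stays moved. The work goes in short steps, Python scripts to look and compute and a tool call to move; the robot and the scene stay as the last step left them, time stands still between calls to the robot, and variables do not carry over. Pictures are saved under pics/ and viewed, at most 14 in all, crops included, and the job is handed in when it is done.

Besides the shell and the picture viewer there is one more tool, called after "Request:" as name(argument=value, ...) on one line, values as JSON. jog_arm: Moves the arm, as the interface text tells. Its arguments: {"type":"object","properties":{"steps":{"type":"array","items":{"type":"number"}}},"required":["steps"]}

```bash
mkdir -p pics; cat > h.py <<'E'
import numpy as np, cv2
from scipy.spatial.transform import Rotation as R
from station import state, optics, job, arm
def rot(q): return R.from_quat([q[1],q[2],q[3],q[0]]).as_matrix()
def cam(n):
    p=optics.camera_params(n); a=np.array(p['attitude'],float)
    M=rot(a) if a.size==4 else a.reshape(3,3)
    return p,M,np.array(p['eye']),192/np.tan(np.radians(p['vfov'])/2)
def ray(c,u,v):
    p,M,e,f=c
    return M@np.array([(u-p['cx'])/f,(v-p['cy'])/f,1.])
def plane(c,u,v,z):
    d=ray(c,u,v); return c[2]+d*(z-c[2][2])/d[2]
def proj(c,P):
    p,M,e,f=c; q=M.T@(np.array(P)-e); return np.array([p['cx']+f*q[0]/q[2],p['cy']+f*q[1]/q[2]])
E
python3 - <<'E'
from h import *
ims=[]
for n in ('scene','side','wrist'):
    c=cam(n); print(n,c[0]); im=optics.get_image(n); cv2.imwrite(f'pics/{n}0.png',im)
    cv2.imwrite(f'pics/{n}0v.png',cv2.resize(im,(800,600),interpolation=cv2.INTER_CUBIC))
s=state(); print({k:np.round(v,3) for k,v in s.items()}, arm.tip_reach)
E
```

```text
scene {'vfov': 44.71962039840382, 'cx': 252.3868124921247, 'cy': 192.86465598014033, 'eye': array([-0.59393559, -0.73586607,  0.66513371]), 'attitude': array([-0.47216164,  0.73709981, -0.40929475,  0.2573423 ])}
side {'vfov': 43.18819096265928, 'cx': 249.5834665762902, 'cy': 188.78563515904767, 'eye': array([1.28222528, 0.0208626 , 1.34717393]), 'attitude': array([-0.19195829,  0.65981515,  0.69774549, -0.20235415])}
wrist {'vfov': 67.21799450688479, 'cx': 255.76530948604656, 'cy': 192.91161800896944, 'eye': array([ 0.28229119, -0.56355697,  0.3728976 ]), 'attitude': array([ 0.12285824,  0.80854219, -0.56877059, -0.08755226])}
{'time': np.float64(0.15), 'qpos': array([ 1.203,  0.333, -0.065,  1.461,  0.022,  1.35 , -0.089]), 'qvel': array([-0.002, -0.001,  0.001, -0.   , -0.001,  0.002,  0.001]), 'effort': array([ 1.0000e-03, -6.2583e+01,  5.0000e-02, -3.9185e+01,  1.6000e-02,
        7.0000e-03,  0.0000e+00]), 'tool_pos': array([ 0.211, -0.588,  0.245]), 'ee_rot': array([-0.001,  0.985,  0.172, -0.   ]), 'contact_force': array([ 0.138, -0.11 ,  0.642]), 'torque': array([ 0.011, -0.004,  0.004]), 'gripper_force': np.float64(0.0), 'gripper_width': np.float64(0.085)} 0.014
```

View pics/scene0v.png

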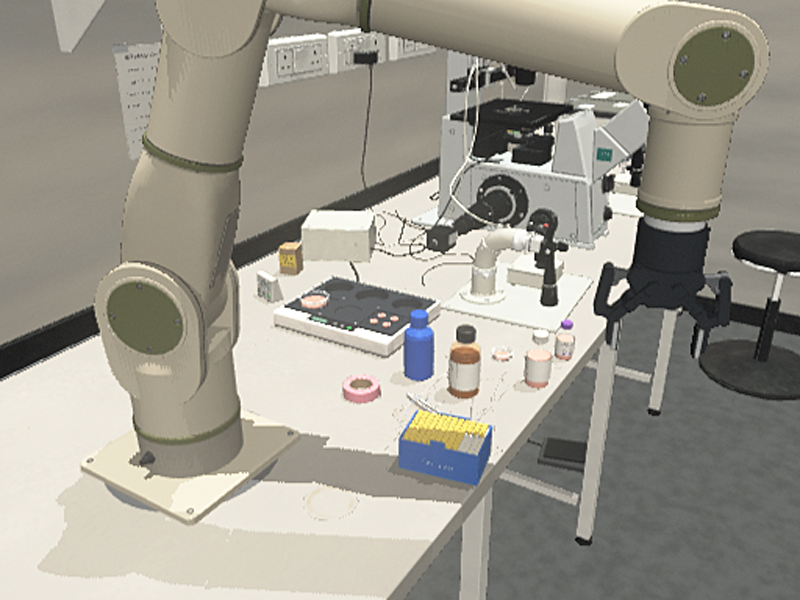

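View pics/side0v.png

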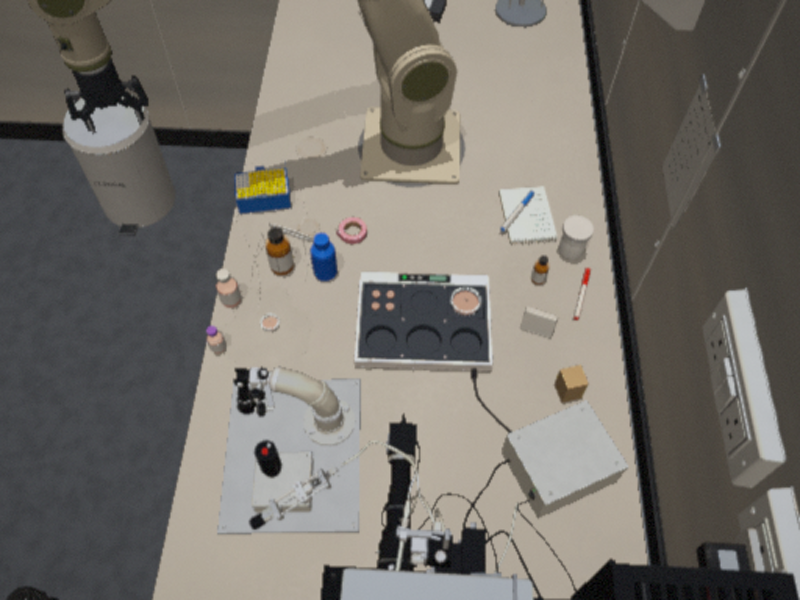

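The scene picture shows the oil bottle (464,360), blue look-alike (418,345), medium (538,358), enzyme (565,340), small dish (502,354). In the side picture the four-well plate is at (383,300), which is the robot's right (−y), and the large dish is at (465,300). Caps there: oil (277,233), medium (222,274), enzyme (211,330); small dish (270,322).

```bash
python3 - <<'E'
from h import *
im=cv2.imread('pics/side0.png'); c=cam('side')
hsv=cv2.cvtColor(im,cv2.COLOR_BGR2HSV)
k=0.64
# block dark top
m=((hsv[...,2]<95)).astype(np.uint8); m2=np.zeros_like(m); m2[int(265*k):int(375*k),int(345*k):int(505*k)]=1; m&=m2
m=cv2.morphologyEx(m,cv2.MORPH_CLOSE,np.ones((9,9)))
cs,_=cv2.findContours(m,cv2.RETR_EXTERNAL,cv2.CHAIN_APPROX_NONE); ct=max(cs,key=cv2.contourArea)
h=cv2.convexHull(ct); ap=cv2.approxPolyDP(h,6,True)[:,0]; print('poly',ap.tolist(),cv2.contourArea(h))
P=np.array([plane(c,*q,0.036) for q in ct[:,0]])[:,:2]
r=cv2.minAreaRect((P*1000).astype(np.float32)); print('rect',r)
print('corners',[np.round(plane(c,*q,.036)[:2],3).tolist() for q in ap])
def pr(n,u,v,z): print(n,np.round(plane(c,u*k,v*k,z),3))
pr('oilcap',277,233,.12);pr('medcap',222,274,.098);pr('enzcap',211,330,.072);pr('dish',270,322,.011)
pr('fw',383,300,.046);pr('ld',465,300,.045);pr('bluecap',321,240,.12)
# crop
w=cv2.resize(im[140:245,120:325],(800,410),interpolation=cv2.INTER_CUBIC); cv2.imwrite('pics/crop1.png',w)
E
```

```text
poly [[310, 184], [312, 230], [304, 239], [230, 227], [234, 181], [286, 176]] 4452.5
rect ((509.94268798828125, 45.863975524902344), (226.42539978027344, 251.47230529785156), 1.1903352737426758)
corners [[0.422, 0.169], [0.589, 0.173], [0.621, 0.149], [0.593, -0.076], [0.425, -0.076], [0.396, 0.091]]
oilcap [ 0.369 -0.258  0.12 ]
medcap [ 0.46  -0.358  0.098]
enzcap [ 0.574 -0.364  0.072]
dish [ 0.515 -0.266  0.011]
fw [ 0.471 -0.037  0.046]
ld [0.461 0.128 0.045]
bluecap [ 0.382 -0.167  0.12 ]
```

View pics/crop1.png

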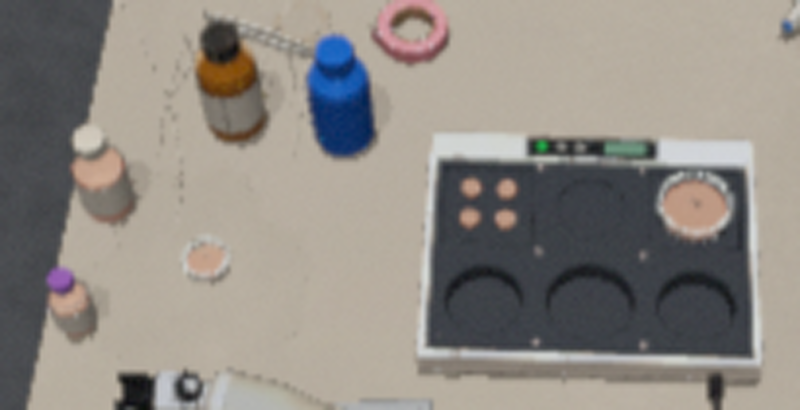

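The crop confirms it: four-well plate at (488,203) on the −y side, large dish at (697,203), wells at about (484,300), (590,303) and (696,305), dark-top corners (440,157), (748,167), (757,357) and (427,349).

```bash
python3 - <<'E'
from h import *
c=cam('side'); s=205/800
f=lambda u,v,z:plane(c,120+u*s,140+v*s,z)
C=np.array([f(*q,.036)[:2] for q in [(440,157),(748,167),(757,357),(427,349)]]); print(np.round(C,3).tolist())
B=[f(*q,0)[:2] for q in [(418,367),(760,380)]];print('bottom back',np.round(B,3).tolist())
for n,a in dict(w_r=(484,302),w_m=(590,304),w_l=(697,310),rec=(590,207)).items(): print(n,np.round(f(*a,.036),3))
for n,a,z in [('fw',(488,203),.04),('ld rim',(695,205),.045),('oil',(220,37),.12),('med',(88,138),.098),('enz',(60,279),.072),('dish',(206,258),.009)]: print(n,np.round(f(*a,z),4))
# tool / wrist cam relation
st=state(); T=rot(st['ee_rot']); w=cam('wrist'); print('tool R',np.round(T,3).tolist()); print('eye in tool',T.T@(w[2]-st['tool_pos']));print('cam axes in tool',np.round(T.T@w[1],3).tolist())
# two-view check with scene
sc=cam('scene')
for n,P in [('oil',(.369,-.258,.12)),('med',(.46,-.358,.098)),('enz',(.574,-.364,.072)),('dish',(.515,-.266,.011))]: print(n,proj(sc,P)/.64)
E
```

```text
[[0.422, -0.081], [0.418, 0.174], [0.594, 0.179], [0.601, -0.077]]
bottom back [[0.599, -0.086], [0.595, 0.186]]
w_r [ 0.557 -0.036  0.036]
w_m [0.554 0.048 0.036]
w_l [0.555 0.133 0.036]
rec [0.464 0.045 0.036]
fw [ 0.4671 -0.0378  0.04  ]
ld rim [0.4627 0.1301 0.045 ]
oil [ 0.3711 -0.2604  0.12  ]
med [ 0.4603 -0.3565  0.098 ]
enz [ 0.575  -0.3632  0.072 ]
dish [ 0.5137 -0.2665  0.009 ]
tool R [[0.941, 0.338, -0.0], [0.338, -0.941, 0.001], [-0.0, -0.001, -1.0]]
eye in tool [ 0.0751669   0.00096134 -0.12830905]
cam axes in tool [[-0.0, -0.954, -0.298], [1.0, -0.0, -0.001], [0.001, -0.298, 0.954]]
oil [462.57859847 327.24364947]
med [539.91705247 331.97746798]
enz [565.74942178 320.86139597]
dish [500.78835415 350.15264462]
```

Request:
jog_arm(steps=[0,0,-8,0.045,-0.023,0.005,0,0,0,-16,0.09,-0.046,0.01,0,0,0,-24,0.135,-0.068,0.015,0,0,0,-32,0.18,-0.091,0.02,0,0,0,-40,0.225,-0.114,0.025,0,0,0,-48,0.27,-0.137,0.03,0,0,0,-56,0.315,-0.16,0.035,0,0,0,-64,0.36,-0.183,0.04,0,0,0,-70.2,0.394,-0.2,0.045,0,0,0,-70.2,0.394,-0.2,0.045,0,0,0,-70.2,0.394,-0.2,0.045,0,0,0,-70.2,0.394,-0.2,0.045,0])

```text
time: 1.35
tool_pos: [0.5137, -0.268, 0.2002]
ee_rot: [-0.0, 0.708, 0.706, -0.0]
contact_force: [-0.0, -0.8, -0.2]
gripper_width: 0.0855
gripper_force: 0.0
```

```bash
python3 - <<'E'
from h import *
s=state(); print(s['tool_pos'],s['ee_rot'],s['qpos'],s['time'])
T=rot(s['ee_rot']); w=cam('wrist'); im=optics.get_image('wrist'); cv2.imwrite('pics/w1.png',im)
print(T.round(3).tolist())
for n,P in [('oil',(.371,-.26,.12)),('med',(.46,-.3565,.098)),('enz',(.575,-.363,.072)),('dish',(.514,-.2665,.009))]: print(n,proj(w,P))
cv2.imwrite('pics/w1v.png',cv2.resize(im,(800,600)))
E
```

```text
[ 0.51373528 -0.26801905  0.20016497] [-5.57142861e-05  7.08198814e-01  7.06012953e-01 -3.83279029e-04] [ 0.78909344  0.29833078 -0.46446289  1.6264143   0.13985594  1.25025544
  0.29500218] 1.35
[[0.003, 1.0, -0.001], [1.0, -0.003, -0.0], [-0.0, -0.001, -1.0]]
oil [ 68.60953002 195.75979199]
med [199.15791462 286.95158773]
enz [316.83382337 276.69679938]
dish [256.79695156 170.73116666]
```

View pics/w1v.png

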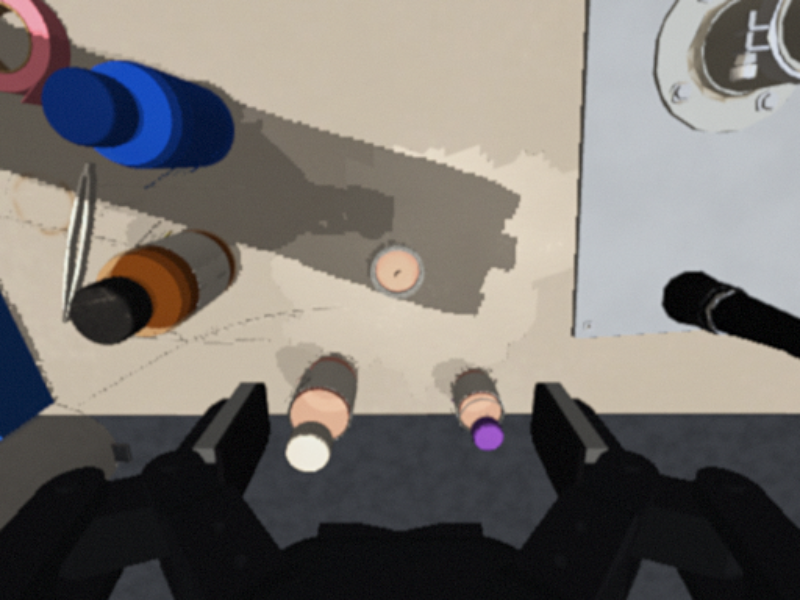

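The wrist view shows the dish at (397,271), purple cap (488,435), pale cap (307,452), black cap (112,310), all in 800-px coordinates.

```bash
python3 - <<'E'
from h import *
w=cam('wrist'); im=cv2.imread('pics/w1.png'); hsv=cv2.cvtColor(im,cv2.COLOR_BGR2HSV)
for n,q,z in [('dish',(397,271),.008),('enz',(488,435),.072),('med',(307,452),.098),('oil',(112,310),.12)]: print(n,np.round(plane(w,q[0]*.64,q[1]*.64,z),4))
def blob(m,box):
    k=np.zeros(m.shape,np.uint8);x0,y0,x1,y1=[int(v*.64) for v in box];k[y0:y1,x0:x1]=1
    m=(m.astype(np.uint8)&k); cs,_=cv2.findContours(m,0,1); c=max(cs,key=cv2.contourArea); return cv2.minEnclosingCircle(c)
H,S,V=hsv[...,0],hsv[...,1],hsv[...,2]
print(blob((H>120)&(H<160)&(S>80),(450,400,530,460)), blob((S<50)&(V>170),(270,425,345,480)), blob(V<60,(60,270,152,350)), blob((H<15)&(S>70)&(V>150),(360,230,430,310)))
E
```

```text
dish [ 0.5108 -0.2702  0.008 ]
enz [ 0.5704 -0.3654  0.072 ]
med [ 0.4572 -0.3594  0.098 ]
oil [ 0.3728 -0.2624  0.12  ]
((311.637939453125, 277.637939453125), 10.893939971923828) ((196.5, 290.0), 13.647443771362305) ((70.5, 197.0), 26.19647216796875) ((253.8541717529297, 173.2916717529297), 13.551774978637695)
```

```bash
python3 - <<'E'
from h import *
s=state();T=rot(s['ee_rot']);w=cam('wrist')
for z in (-.005,.001,.008,.014):
  print(z,[(proj(w,s['tool_pos']+T@np.array([x,y,z]))/.64).round().tolist() for x in (-.011,.011) for y in (.0425,.057)])
print(arm.tip_reach)
E
```

```text
-0.005 [[535.0, 444.0], [581.0, 444.0], [542.0, 382.0], [590.0, 382.0]]
0.001 [[530.0, 433.0], [574.0, 433.0], [536.0, 373.0], [582.0, 373.0]]
0.008 [[525.0, 422.0], [567.0, 422.0], [530.0, 363.0], [574.0, 363.0]]
0.014 [[520.0, 412.0], [561.0, 412.0], [525.0, 356.0], [567.0, 356.0]]
0.014
```

Request:
jog_arm(steps=[0,0,0,-0.001,-0.002,0.05,110,0,0,0,-0.001,-0.002,0.1,110,0,0,0,-0.001,-0.002,0.14,110,0,0,0,-0.001,-0.002,0.15,110,0,0,0,-0.001,-0.002,0.165,110,0,0,0,-0.001,-0.002,0.178,110,0,0,0,-0.001,-0.002,0.184,110,0,0,0,-0.001,-0.002,0.184,110,0,0,0,-0.001,-0.002,0.184,255,0,0,0,-0.001,-0.002,0.184,255,0,0,0,-0.001,-0.002,0.184,255,0,0,0,-0.001,-0.002,0.184,255])

```text
time: 2.6
tool_pos: [0.5133, -0.2682, 0.0178]
ee_rot: [0.001, 0.707, 0.707, 0.0]
contact_force: [-1.7, 0.5, 5.2]
gripper_width: 0.0305
gripper_force: 58.9
```

Request:
jog_arm(steps=[0,0,0,0,0,-0.01,255,0,0,0,0,0,-0.05,255,0,0,0,0,0,-0.1,255,0,0,0,0,0,-0.1,255,0,0,0,0,0,-0.1,255])

```text
time: 3.1
tool_pos: [0.5135, -0.2683, 0.1186]
ee_rot: [0.002, 0.707, 0.707, 0.0]
contact_force: [0.3, 0.5, -0.9]
gripper_width: 0.0302
gripper_force: 59.4
```

```bash
python3 - <<'E'
from h import *
s=state(); print(s['tool_pos'],s['contact_force'],s['gripper_width'],s['gripper_force'])
T=rot(s['ee_rot']); w=cam('wrist'); im=optics.get_image('wrist'); cv2.imwrite('pics/w2.png',im)
print(proj(w,s['tool_pos']+T@[0,0,.014])-[150,150])
cv2.imwrite('pics/w2v.png',cv2.resize(im[150:350,150:360],(630,600)))
E
```

```text
[ 0.5134523  -0.26833872  0.11862629] [ 0.33726529  0.52851774 -0.87155623] 0.03018337526695319 59.4069242477417
[106.85899283  96.19399077]
```

View pics/w2v.png

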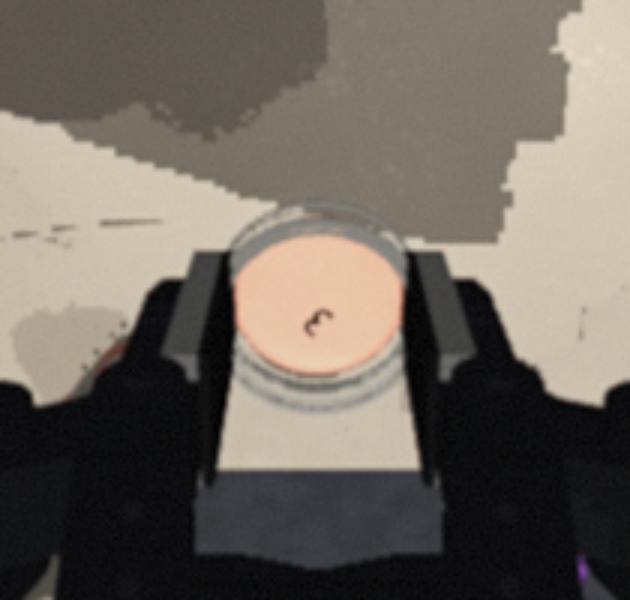

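The dish sits centred between the pads, pink surface at (318,304). Carrying it over the recess.

Request:
jog_arm(steps=[0,0,0,0.045,-0.007,-0.04,255,0,0,0,0.09,-0.014,-0.06,255,0,0,0,0.135,-0.021,-0.06,255,0,0,0,0.18,-0.028,-0.06,255,0,0,0,0.225,-0.035,-0.06,255,0,0,0,0.27,-0.042,-0.06,255,0,0,0,0.315,-0.0485,-0.06,255,0,0,0,0.315,-0.0485,-0.06,255,0,0,0,0.315,-0.0485,-0.06,255,0,0,0,0.315,-0.0485,-0.06,255])

```text
time: 4.15
tool_pos: [0.464, 0.046, 0.1757]
ee_rot: [-0.0, 0.708, 0.706, -0.001]
contact_force: [-0.1, -0.3, -1.0]
gripper_width: 0.0303
gripper_force: 59.5
```

```bash
python3 - <<'E'
from h import *
s=state(); print(s['tool_pos'],s['ee_rot'],s['time'],s['gripper_force'])
T=rot(s['ee_rot']); w=cam('wrist'); im=optics.get_image('wrist'); cv2.imwrite('pics/w3.png',im)
B=np.array([.509,.047,0]);
for psi in (.015,):
  M=R.from_euler('z',psi).as_matrix()
  for p in [(-44,0),(44,0),(44,84),(44,-84)]: print(p,(proj(w,B+M@[p[0]/1e3,p[1]/1e3,.036])/.64).round(1))
cv2.imwrite('pics/w3v.png',cv2.resize(im,(800,600)))
E
```

```text
[0.46402359 0.04599593 0.1756587 ] [-3.54878991e-04  7.07861459e-01  7.06350998e-01 -5.44484728e-04] 4.15 59.49198782444
(-44, 0) [402.7 287.5]
(44, 0) [545.9 285.2]
(44, 84) [557.7 140.1]
(44, -84) [536.  406.3]
```

View pics/w3v.png

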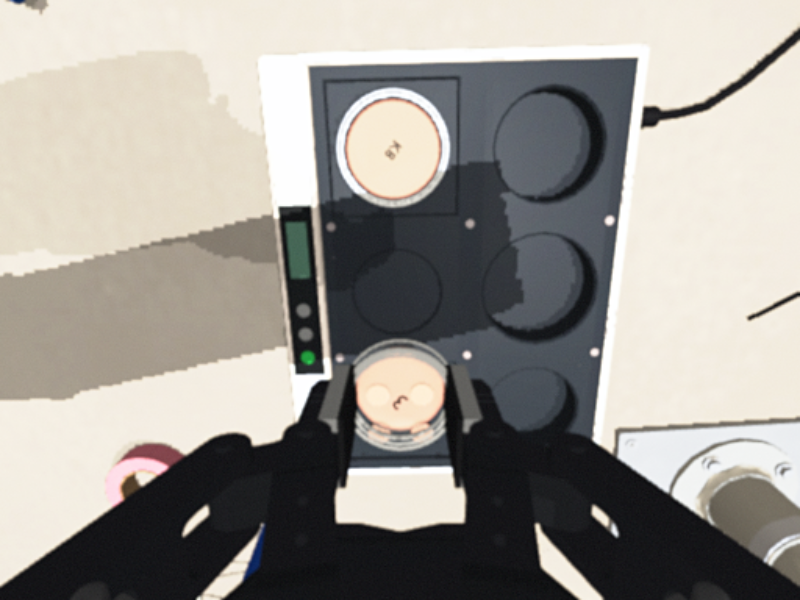

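The recess rim centre is at (397,291), left well (549,143), middle well (540,287); predictions are 2–3 mm off, well inside the clearance. Lowering the dish.

Request:
jog_arm(steps=[0,0,0,0,-0.001,0.05,255,0,0,0,0,-0.001,0.09,255,0,0,0,0,-0.001,0.11,255,0,0,0,0,-0.001,0.117,255,0,0,0,0,-0.001,0.121,255,0,0,0,0,-0.001,0.122,255,0,0,0,0,-0.001,0.122,255])

```text
time: 4.9
tool_pos: [0.464, 0.047, 0.0552]
ee_rot: [0.001, 0.708, 0.707, 0.0]
contact_force: [1.1, 0.1, -0.2]
gripper_width: 0.0301
gripper_force: 59.5
```

Request:
jog_arm(steps=[0,0,0,-0.001,-0.001,0.001,255,0,0,0,-0.001,-0.001,0.002,255,0,0,0,-0.001,-0.001,0.002,130,0,0,0,-0.001,-0.001,0.002,110,0,0,0,-0.001,-0.001,0.002,110,0,0,0,-0.001,-0.001,0.002,110,0,0,0,-0.001,-0.001,-0.01,100,0,0,0,-0.001,-0.001,-0.05,60,0,0,0,-0.001,-0.001,-0.1,0,0,0,0,-0.02,-0.03,-0.14,0,0,0,0,-0.07,-0.03,-0.145,0,0,0,0,-0.12,-0.03,-0.145,0])

```text
time: 6.1
tool_pos: [0.4338, -0.072, 0.2028]
ee_rot: [0.003, 0.706, 0.708, 0.001]
contact_force: [1.4, 0.0, 0.4]
gripper_width: 0.0854
gripper_force: 0.0
```

```bash
python3 - <<'E'
from h import *
s=state(); print(s['tool_pos'],s['ee_rot'],s['time'],s['gripper_width'])
T=rot(s['ee_rot']); w=cam('wrist'); im=optics.get_image('wrist'); cv2.imwrite('pics/w4.png',im)
cv2.imwrite('pics/w4v.png',cv2.resize(im,(800,600)))
E
```

```text
[ 0.43378629 -0.07197682  0.20282864] [0.00297804 0.70638334 0.70782252 0.00099822] 6.1 0.08540768452081819
```

View pics/w4v.png

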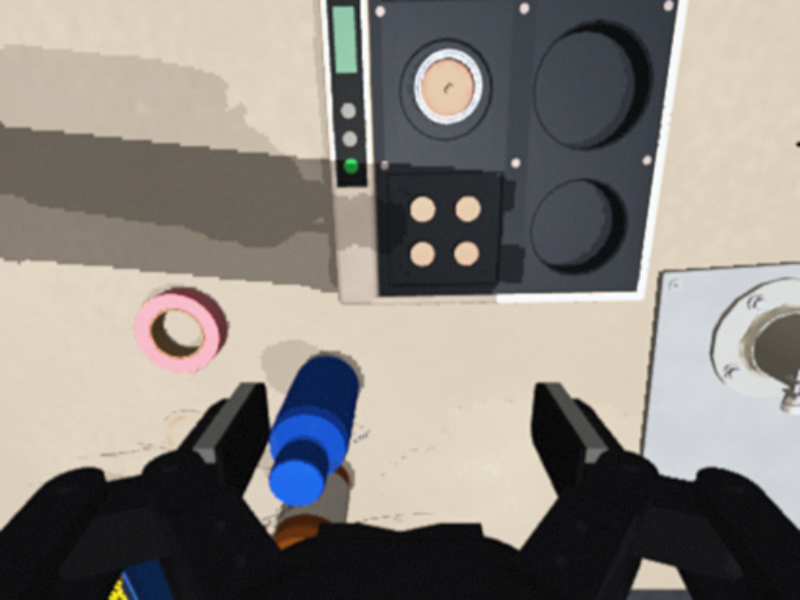

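The small dish is seated centrally: dish at (449,87), recess circle at about (446,90). Next the enzyme bottle; first a check of the black microscope part beside it.

```bash
python3 - <<'E'
from h import *
sd=cam('side'); 
w=cam('wrist'); p,M,e,f=w; s=state(); T=rot(s['ee_rot']); E=T.T@(e-s['tool_pos']); A=T.T@M
R1=rot([-5.57142861e-05,7.08198814e-01,7.06012953e-01,-3.83279029e-04]); w1=(p,R1@A,np.array([.51373528,-.26801905,.20016497])+R1@E,f)
for z in (0,.05,.1,.15): print(z, plane(w1,690*.64,290*.64,z).round(3), plane(sd,240*.64,375*.64,z).round(3),plane(sd,268*.64,378*.64,z).round(3))
# well centres from w4
for n,q in [('rec',(446,90)),('wr',(577,226)),('wm',(589,87)),('dish',(449,87))]: print(n,plane(w,q[0]*.64,q[1]*.64,.036 if n!='dish' else .042).round(4))
print('proj enz',proj(w,(.572,-.364,.072)))
E
```

```text
0 [ 0.732 -0.287  0.   ] [ 0.632 -0.31   0.   ] [ 0.635 -0.254  0.   ]
0.05 [ 0.699 -0.273  0.05 ] [ 0.656 -0.298  0.05 ] [ 0.659 -0.244  0.05 ]
0.1 [ 0.666 -0.259  0.1  ] [ 0.68  -0.286  0.1  ] [ 0.683 -0.234  0.1  ]
0.15 [ 0.632 -0.244  0.15 ] [ 0.704 -0.274  0.15 ] [ 0.707 -0.224  0.15 ]
rec [0.4608 0.033  0.036 ]
wr [ 0.5475 -0.0482  0.036 ]
wm [0.5456 0.0339 0.036 ]
dish [0.4619 0.0338 0.042 ]
proj enz [371.94385473 407.91340574]
```

Request:
jog_arm(steps=[0,0,0,-0.042,0.02,0,0,0,0,0,-0.084,0.04,0,0,0,0,0,-0.126,0.06,0,0,0,0,0,-0.168,0.08,0,0,0,0,0,-0.21,0.1,0,0,0,0,0,-0.252,0.12,0,0,0,0,0,-0.291,0.139,0.01,0,0,0,0,-0.291,0.139,0.02,0,0,0,0,-0.291,0.139,0.04,0,0,0,0,-0.291,0.139,0.06,0,0,0,0,-0.291,0.139,0.06,0,0,0,0,-0.291,0.139,0.06,0])

```text
time: 7.35
tool_pos: [0.572, -0.3619, 0.1402]
ee_rot: [-0.0, 0.707, 0.707, 0.0]
contact_force: [0.2, -0.7, 0.2]
gripper_width: 0.0852
gripper_force: 0.0
```

```bash
python3 - <<'E'
from h import *
s=state(); print(s['tool_pos'],s['ee_rot'],s['time'])
w=cam('wrist'); im=optics.get_image('wrist'); cv2.imwrite('pics/w5.png',im)
hsv=cv2.cvtColor(im,cv2.COLOR_BGR2HSV);H,S,V=cv2.split(hsv)
m=((H>120)&(H<165)&(S>80)&(V>60)).astype(np.uint8); cs,_=cv2.findContours(m,0,1); c=max(cs,key=cv2.contourArea); (u,v),r=cv2.minEnclosingCircle(c)
print(u,v,r,plane(w,u,v,.071), proj(w,s['tool_pos']))
E
```

```text
[ 0.57199762 -0.36190878  0.14022907] [-1.49976237e-05  7.07225798e-01  7.06987716e-01  2.00268316e-04] 7.35
255.0 215.26785278320312 14.302962303161621 [ 0.5707885  -0.36573778  0.071     ] [256.95867495 259.3795937 ]
```

Request:
jog_arm(steps=[0,0,0,-0.003,0,0.03,0,0,0,0,-0.003,0,0.06,0,0,0,0,-0.003,0,0.09,0,0,0,0,-0.003,0,0.103,0,0,0,0,-0.003,0,0.103,0,0,0,0,-0.003,0,0.103,255,0,0,0,-0.003,0,0.103,255,0,0,0,-0.003,0,0.103,255,0,0,0,-0.003,0,0.103,255,0,0,0,-0.003,0,0.103,255,0,0,0,-0.003,0,0.103,255])

```text
time: 8.5
tool_pos: [0.5726, -0.3657, 0.0377]
ee_rot: [0.001, 0.707, 0.707, 0.0]
contact_force: [-0.1, 0.2, 7.1]
gripper_width: 0.0328
gripper_force: 59.3
```

Request:
jog_arm(steps=[0,0,0,0,0,-0.02,255,0,0,0,0,0,-0.06,255,0,0,0,0,0,-0.1,255,0,0,0,0.045,-0.003,-0.12,255,0,0,0,0.09,-0.006,-0.12,255,0,0,0,0.135,-0.009,-0.12,255,0,0,0,0.18,-0.012,-0.12,255,0,0,0,0.225,-0.015,-0.12,255,0,0,0,0.27,-0.018,-0.12,255,0,0,0,0.315,-0.0205,-0.12,255,0,0,0,0.329,-0.0205,-0.12,255,0,0,0,0.329,-0.0205,-0.12,255])

```text
time: 9.7
tool_pos: [0.5517, -0.0333, 0.1568]
ee_rot: [0.0, 0.706, 0.709, 0.0]
contact_force: [0.0, 0.1, -0.8]
gripper_width: 0.0325
gripper_force: 59.7
```

```bash
python3 - <<'E'
from h import *
s=state(); print(s['tool_pos'],s['ee_rot'],s['time'],s['contact_force'],s['gripper_force'])
T=rot(s['ee_rot']); w=cam('wrist'); im=optics.get_image('wrist'); cv2.imwrite('pics/w6.png',im)
B=np.array([.507,.046,0]);M=R.from_euler('z',.015).as_matrix()
for p in [(-44,0),(44,0),(44,84),(44,-84)]: print(p,(proj(w,B+M@[p[0]/1e3,p[1]/1e3,.036])/.64).round(1))
cv2.imwrite('pics/w6v.png',cv2.resize(im,(800,600)))
E
```

```text
[ 0.5516662  -0.03325032  0.15677642] [9.65327885e-05 7.05703841e-01 7.08506827e-01 3.94692547e-04] 9.7 [ 0.04246021  0.12470423 -0.83378691] 59.650036096572876
(-44, 0) [232.3 152.8]
(44, 0) [400.1 150.8]
(44, 84) [398.1 -38.3]
(44, -84) [401.7 303.7]
```

View pics/w6v.png

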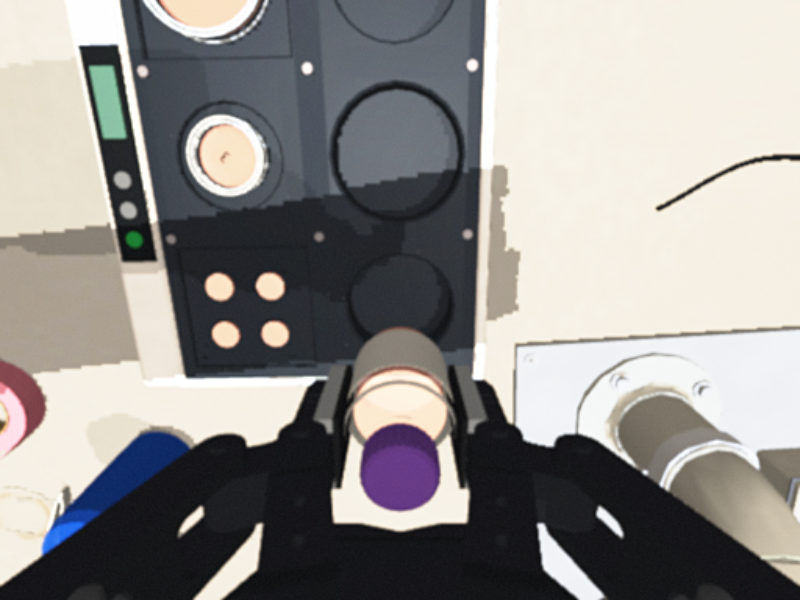

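The bottle is held upright; the target well rim is at (400,304), matching the prediction (401.7,303.7).

Request:
jog_arm(steps=[0,0,0,0,0,0,255,0,0,0,0,0,0.03,255,0,0,0,0,0,0.06,255,0,0,0,0,0,0.09,255,0,0,0,0,0,0.1,255,0,0,0,0,0,0.102,255,0,0,0,0,0,0.102,255])

```text
time: 10.45
tool_pos: [0.552, -0.0372, 0.0547]
ee_rot: [0.0, 0.708, 0.706, 0.0]
contact_force: [0.1, -0.5, -0.6]
gripper_width: 0.0327
gripper_force: 59.5
```

Request:
jog_arm(steps=[0,0,0,0,0,0.001,255,0,0,0,0,0,0.001,125,0,0,0,0,0,0.001,120,0,0,0,0,0,0.001,120,0,0,0,0,0,-0.03,120,0,0,0,0,0,-0.08,100,0,0,0,0,0,-0.12,50,0,0,0,-0.035,-0.01,-0.14,0,0,0,0,-0.08,-0.023,-0.14,0,0,0,0,-0.125,-0.036,-0.14,0,0,0,0,-0.17,-0.049,-0.14,0,0,0,0,-0.17,-0.049,-0.14,0])

```text
time: 11.65
tool_pos: [0.4998, -0.2137, 0.1942]
ee_rot: [0.001, 0.711, 0.703, -0.001]
contact_force: [0.7, 0.3, -0.3]
gripper_width: 0.0852
gripper_force: 0.0
```

```bash
python3 - <<'E'
from h import *
s=state(); print(s['tool_pos'],s['ee_rot'],s['time'],s['gripper_width'])
im=optics.get_image('side'); cv2.imwrite('pics/side1.png',im)
cv2.imwrite('pics/side1v.png',cv2.resize(im[130:250,120:340],(800,436),interpolation=cv2.INTER_CUBIC))
E
```

```text
[ 0.49983177 -0.21365665  0.19424949] [ 6.14986709e-04  7.10863116e-01  7.03328737e-01 -1.39282954e-03] 11.65 0.0852366786601436
```

View pics/side1v.png

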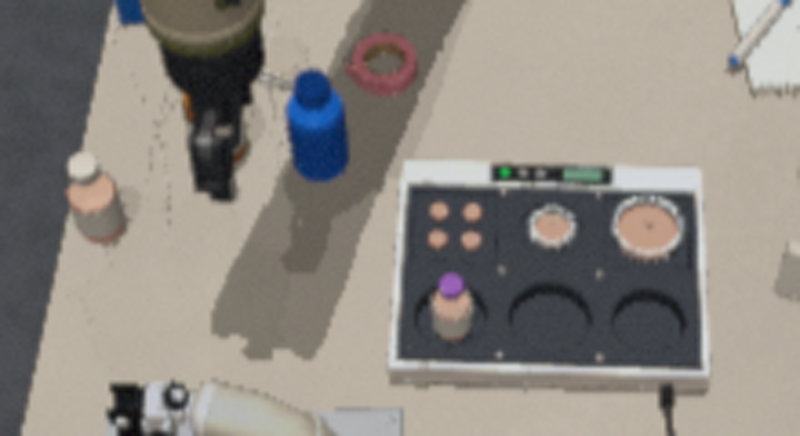

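The enzyme bottle stands in the −y well behind the four-well plate (452,310) and the dish is in its recess (553,227). Next the medium bottle.

Request:
jog_arm(steps=[0,0,0,-0.04,-0.012,0,0,0,0,0,-0.08,-0.024,0,0,0,0,0,-0.12,-0.036,0.02,0,0,0,0,-0.152,-0.044,0.03,0,0,0,0,-0.152,-0.044,0.03,0,0,0,0,-0.152,-0.044,0.03,0,0,0,0,-0.152,-0.044,0.03,0])

```text
time: 12.4
tool_pos: [0.4597, -0.3564, 0.1648]
ee_rot: [0.0, 0.706, 0.708, 0.0]
contact_force: [0.4, 0.8, 0.0]
gripper_width: 0.0855
gripper_force: 0.0
```

```bash
python3 - <<'E'
from h import *
s=state(); print(s['tool_pos'],s['ee_rot'],s['time'])
w=cam('wrist'); im=optics.get_image('wrist'); cv2.imwrite('pics/w7.png',im)
hsv=cv2.cvtColor(im,cv2.COLOR_BGR2HSV);H,S,V=cv2.split(hsv)
t=proj(w,(.459,-.358,.098)); print(t)
m=((S<45)&(V>170)).astype(np.uint8); n,l,st,ce=cv2.connectedComponentsWithStats(m)
for i in range(1,n):
  if st[i,4]>200: print(st[i],ce[i],plane(w,*ce[i],.098).round(4))
E
```

```text
[ 0.45974832 -0.35636994  0.16479488] [2.43098482e-04 7.06440618e-01 7.07772122e-01 4.66395908e-04] 12.4
[255.51622799 213.69855474]
[  106     0   406   212 53072] [371.56966008  88.85463144] [ 0.5327 -0.2728  0.098 ]
[    0    60   232   152 16947] [ 97.47176491 158.29792884] [ 0.3512 -0.3177  0.098 ]
[237 204  33  28 695] [253.58848921 217.86618705] [ 0.4576 -0.3612  0.098 ]
```

Request:
jog_arm(steps=[0,0,0,-0.003,-0.001,0.03,0,0,0,0,-0.003,-0.001,0.06,0,0,0,0,-0.003,-0.001,0.09,0,0,0,0,-0.003,-0.001,0.11,0,0,0,0,-0.003,-0.001,0.117,0,0,0,0,-0.003,-0.001,0.117,0,0,0,0,-0.003,-0.001,0.117,255,0,0,0,-0.003,-0.001,0.117,255,0,0,0,-0.003,-0.001,0.117,255,0,0,0,-0.003,-0.001,0.117,255,0,0,0,-0.003,-0.001,0.117,255])

```text
time: 13.55
tool_pos: [0.4581, -0.3617, 0.0486]
ee_rot: [0.001, 0.707, 0.707, 0.0]
contact_force: [-1.3, -0.0, 7.4]
gripper_width: 0.0428
gripper_force: 60.5
```

Request:
jog_arm(steps=[0,0,0,0,0,-0.02,255,0,0,0,0,0,-0.06,255,0,0,0,0,0,-0.1,255,0,0,0,0.045,0.008,-0.12,255,0,0,0,0.09,0.016,-0.125,255,0,0,0,0.135,0.025,-0.125,255,0,0,0,0.18,0.034,-0.125,255,0,0,0,0.225,0.042,-0.125,255,0,0,0,0.27,0.051,-0.125,255,0,0,0,0.315,0.059,-0.125,255,0,0,0,0.36,0.068,-0.125,255,0,0,0,0.405,0.076,-0.125,255])

```text
time: 14.75
tool_pos: [0.5339, 0.0454, 0.1729]
ee_rot: [0.001, 0.708, 0.707, 0.0]
contact_force: [2.3, -1.0, 0.0]
gripper_width: 0.0428
gripper_force: 61.0
```

Request:
jog_arm(steps=[0,0,0,0.04,0.008,0,255,0,0,0,0.08,0.015,0,255,0,0,0,0.087,0.0165,0,255,0,0,0,0.087,0.0165,0,255,0,0,0,0.087,0.0165,0,255])

```text
time: 15.25
tool_pos: [0.5503, 0.1293, 0.1722]
ee_rot: [0.0, 0.708, 0.706, -0.0]
contact_force: [0.4, 0.0, -0.8]
gripper_width: 0.043
gripper_force: 61.0
```

```bash
python3 - <<'E'
from h import *
s=state(); print(s['tool_pos'],s['ee_rot'],s['time'],s['contact_force'],s['gripper_force'])
w=cam('wrist'); im=optics.get_image('wrist'); cv2.imwrite('pics/w8.png',im)
B=np.array([.507,.046,0]);M=R.from_euler('z',.015).as_matrix()
for p in [(44,0),(44,84),(44,-84)]: print(p,(B+M@[p[0]/1e3,p[1]/1e3,.036]).round(4),(proj(w,B+M@[p[0]/1e3,p[1]/1e3,.036])/.64).round(1))
cv2.imwrite('pics/w8v.png',cv2.resize(im,(800,600)))
E
```

```text
[0.55031529 0.12931073 0.17221805] [ 2.87463462e-04  7.07790556e-01  7.06422172e-01 -4.00851762e-04] 15.25 [ 0.42309286  0.01119225 -0.7761816 ] 61.04075074195862
(44, 0) [0.551  0.0467 0.036 ] [402.  409.3]
(44, 84) [0.5497 0.1307 0.036 ] [399.8 287.3]
(44, -84) [ 0.5523 -0.0373  0.036 ] [403.8 512.5]
```

View pics/w8v.png

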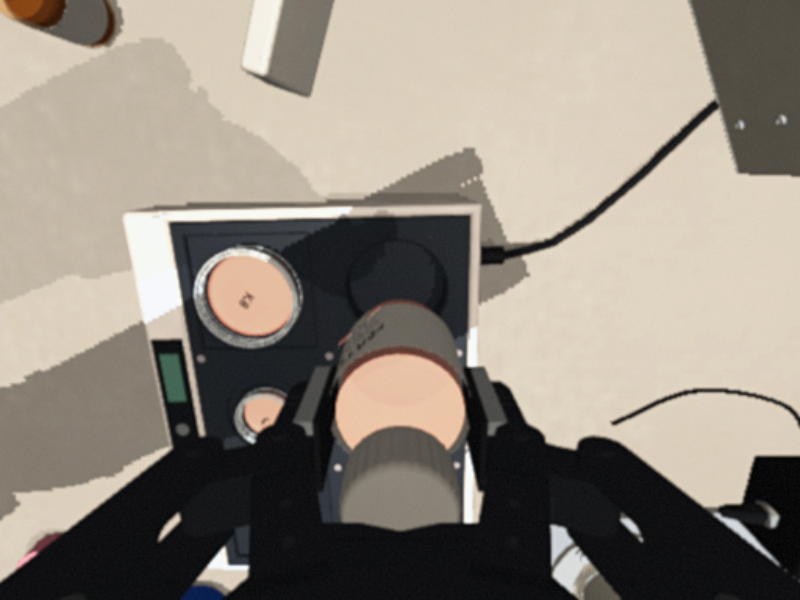

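The medium bottle is upright in the grip; the left well rim is centred near (397,285), within 2 mm of the prediction.

Request:
jog_arm(steps=[0,0,0,0.0015,-0.001,0.03,255,0,0,0,0.0015,-0.001,0.06,255,0,0,0,0.0015,-0.001,0.085,255,0,0,0,0.0015,-0.001,0.1,255,0,0,0,0.0015,-0.001,0.106,255,0,0,0,0.0015,-0.001,0.1065,255,0,0,0,0.0015,-0.001,0.1065,255])

```text
time: 16.0
tool_pos: [0.55, 0.1322, 0.0668]
ee_rot: [0.0, 0.708, 0.707, 0.001]
contact_force: [-0.4, -0.1, -0.5]
gripper_width: 0.0431
gripper_force: 61.2
```

Request:
jog_arm(steps=[0,0,0,0,0,0.0015,255,0,0,0,0,0,0.0015,255,0,0,0,0,0,0.0015,100,0,0,0,0,0,0.0015,90,0,0,0,0,0,0.0015,90,0,0,0,0,0,-0.03,90,0,0,0,0,0,-0.08,80,0,0,0,0,0,-0.13,40,0,0,0,-0.03,-0.014,-0.145,0,0,0,0,-0.07,-0.032,-0.145,0,0,0,0,-0.11,-0.05,-0.145,0,0,0,0,-0.15,-0.068,-0.145,0])

```text
time: 17.2
tool_pos: [0.4803, -0.0191, 0.211]
ee_rot: [0.0, 0.707, 0.707, 0.0]
contact_force: [1.5, -0.6, -0.1]
gripper_width: 0.0855
gripper_force: 0.0
```

Request:
jog_arm(steps=[0,0,0,-0.045,-0.02,0,0,0,0,0,-0.09,-0.04,0,0,0,0,0,-0.135,-0.06,0,0,0,0,0,-0.18,-0.08,0,0,0,0,0,-0.22,-0.098,0,0,0,0,0,-0.242,-0.108,0,0,0,0,0,-0.242,-0.108,0,0,0,0,0,-0.242,-0.108,0,0,0,0,0,-0.242,-0.108,0,0])

```text
time: 18.1
tool_pos: [0.3736, -0.2586, 0.2109]
ee_rot: [0.0, 0.707, 0.707, 0.0]
contact_force: [0.1, -0.1, 0.7]
gripper_width: 0.0852
gripper_force: 0.0
```

```bash
python3 - <<'E'
from h import *
s=state(); print(s['tool_pos'],s['ee_rot'],s['time'],s['qpos'])
w=cam('wrist'); im=optics.get_image('wrist'); cv2.imwrite('pics/w9.png',im)
print(proj(w,(.372,-.261,.12))/.64)
cv2.imwrite('pics/w9v.png',cv2.resize(im,(800,600)))
sd=optics.get_image('side'); cv2.imwrite('pics/side2.png',sd)
cv2.imwrite('pics/side2v.png',cv2.resize(sd[130:250,120:340],(800,436),interpolation=cv2.INTER_CUBIC))
E
```

```text
[ 0.37363937 -0.25857119  0.21088761] [8.25866835e-05 7.06748343e-01 7.07465023e-01 1.21477543e-04] 18.1 [ 8.38188105e-01 -3.57676704e-03 -3.30004891e-01  1.92155587e+00
 -1.43335558e-03  1.22319562e+00  5.09686693e-01]
[397.71124032 318.17383366]
```

View pics/w9v.png

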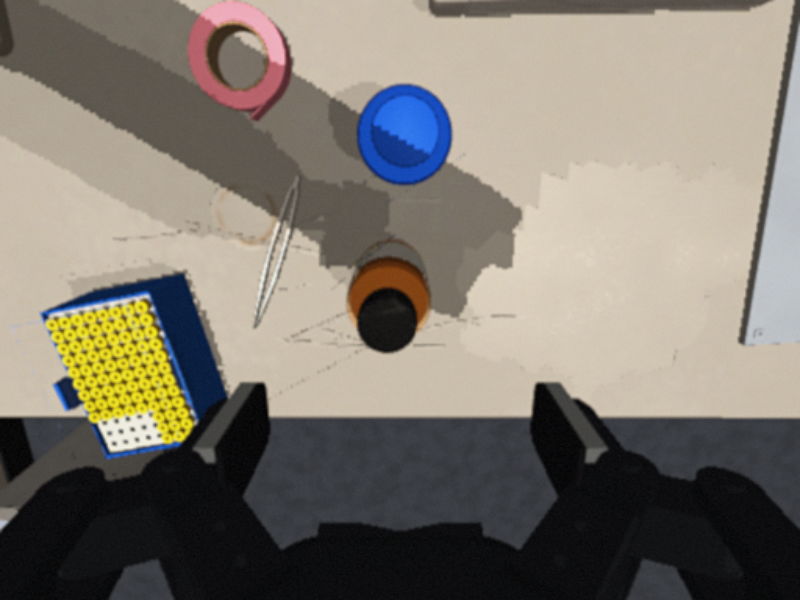

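View pics/side2v.png

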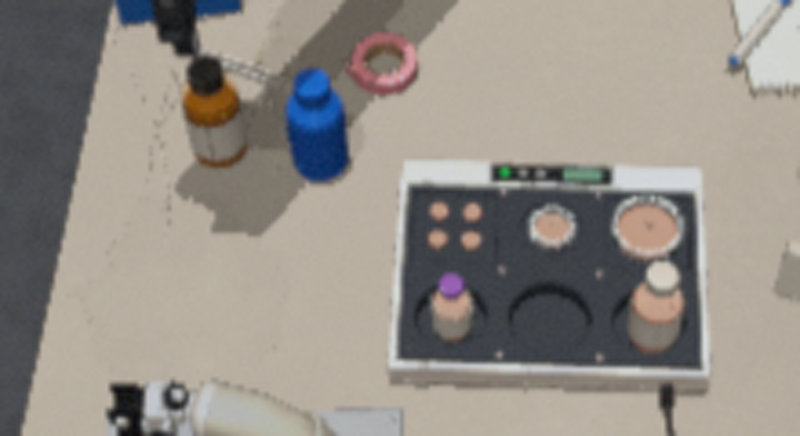

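Enzyme and medium both stand in the correct wells. The oil cap is at (387,320), about 5 mm toward −x of my estimate; correcting and descending.

Request:
jog_arm(steps=[0,0,0,-0.003,-0.0055,0.02,0,0,0,0,-0.003,-0.0055,0.05,0,0,0,0,-0.003,-0.0055,0.08,0,0,0,0,-0.003,-0.0055,0.11,0,0,0,0,-0.003,-0.0055,0.135,0,0,0,0,-0.003,-0.0055,0.146,0,0,0,0,-0.003,-0.0055,0.146,0,0,0,0,-0.003,-0.0055,0.146,255,0,0,0,-0.003,-0.0055,0.146,255,0,0,0,-0.003,-0.0055,0.146,255,0,0,0,-0.003,-0.0055,0.146,255])

```text
time: 19.3
tool_pos: [0.3681, -0.2631, 0.0662]
ee_rot: [0.001, 0.707, 0.707, 0.0]
contact_force: [-1.6, 0.2, 7.5]
gripper_width: 0.0506
gripper_force: 61.2
```

Request:
jog_arm(steps=[0,0,0,0,0,-0.02,255,0,0,0,0,0,-0.06,255,0,0,0,0,0,-0.1,255,0,0,0,0,0.02,-0.135,255,0,0,0,0,0.06,-0.14,255,0,0,0,0,0.1,-0.14,255,0,0,0,0.02,0.13,-0.14,255,0,0,0,0.06,0.14,-0.14,255,0,0,0,0.1,0.15,-0.14,255,0,0,0,0.145,0.16,-0.14,255,0,0,0,0.19,0.17,-0.14,255,0,0,0,0.235,0.18,-0.14,255])

```text
time: 20.5
tool_pos: [0.5478, -0.0262, 0.2055]
ee_rot: [0.001, 0.708, 0.707, 0.0]
contact_force: [1.8, 0.2, -2.3]
gripper_width: 0.0508
gripper_force: 63.3
```

Request:
jog_arm(steps=[0,0,0,0.04,0.001,0,255,0,0,0,0.075,0.002,0,255,0,0,0,0.075,0.002,0,255,0,0,0,0.075,0.002,0,255,0,0,0,0.075,0.002,0,255])

```text
time: 21.0
tool_pos: [0.5498, 0.0459, 0.205]
ee_rot: [0.0, 0.708, 0.706, -0.0]
contact_force: [-0.0, -0.1, -1.5]
gripper_width: 0.0509
gripper_force: 63.3
```

```bash
python3 - <<'E'
from h import *
s=state(); print(s['tool_pos'],s['ee_rot'],s['time'],s['contact_force'],s['gripper_force'])
w=cam('wrist'); im=optics.get_image('wrist'); cv2.imwrite('pics/w10.png',im)
B=np.array([.507,.046,0]);M=R.from_euler('z',.015).as_matrix()
for p in [(44,0),(44,84)]: print(p,(B+M@[p[0]/1e3,p[1]/1e3,.036]).round(4),(proj(w,B+M@[p[0]/1e3,p[1]/1e3,.036])/.64).round(1))
cv2.imwrite('pics/w10v.png',cv2.resize(im,(800,600)))
E
```

```text
[0.54982606 0.04585541 0.20500404] [ 3.85235355e-04  7.07947644e-01  7.06264785e-01 -1.95717669e-04] 21.0 [-0.01740633 -0.1247554  -1.53937645] 63.34239721298218
(44, 0) [0.551  0.0467 0.036 ] [402.4 275.1]
(44, 84) [0.5497 0.1307 0.036 ] [400.3 143.9]
```

View pics/w10v.png

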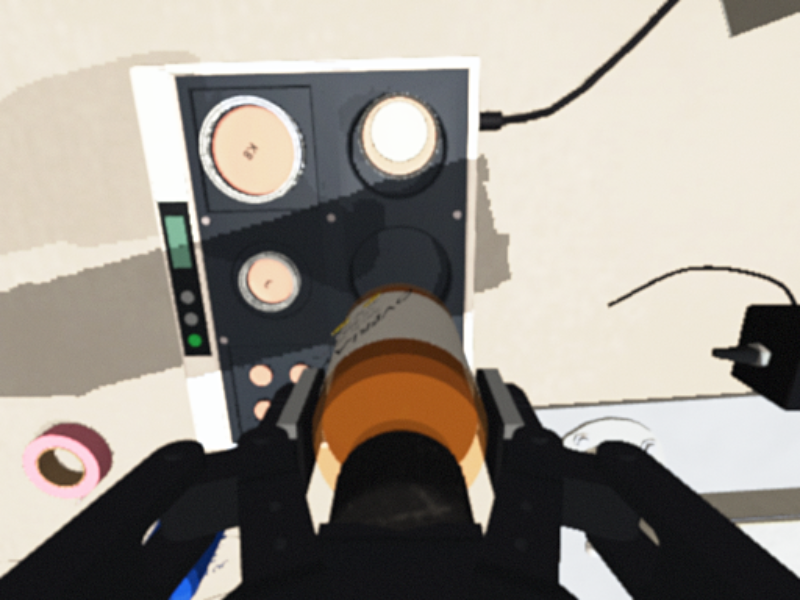

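The middle well rim is at (401,275), matching the prediction. Lowering.

Request:
jog_arm(steps=[0,0,0,0.001,0.001,0.03,255,0,0,0,0.001,0.001,0.06,255,0,0,0,0.001,0.001,0.09,255,0,0,0,0.001,0.001,0.108,255,0,0,0,0.001,0.001,0.118,255,0,0,0,0.001,0.001,0.1215,255,0,0,0,0.001,0.001,0.1215,255])

```text
time: 21.75
tool_pos: [0.551, 0.0478, 0.0837]
ee_rot: [0.0, 0.708, 0.707, 0.0]
contact_force: [1.1, -0.1, -1.8]
gripper_width: 0.0509
gripper_force: 63.3
```

Request:
jog_arm(steps=[0,0,0,0,0,0.001,255,0,0,0,0,0,0.0015,255,0,0,0,0,0,0.0015,80,0,0,0,0,0,0.0015,60,0,0,0,0,0,0.0015,60,0,0,0,0,0,-0.03,60,0,0,0,0,0,-0.08,60,0,0,0,0,0,-0.13,60,0,0,0,-0.03,-0.01,-0.14,60,0,0,0,-0.08,-0.02,-0.14,60,0,0,0,-0.13,-0.03,-0.14,60,0,0,0,-0.13,-0.03,-0.14,60])

```text
time: 22.95
tool_pos: [0.5192, -0.0894, 0.2234]
ee_rot: [0.001, 0.711, 0.703, -0.001]
contact_force: [0.2, 0.3, -0.1]
gripper_width: 0.0654
gripper_force: 0.0
```

Request:
jog_arm(steps=[0,0,0,-0.04,0,0,60,0,0,0,-0.08,0,0,60,0,0,0,-0.12,0,0,60,0,0,0,-0.12,0,0,60,0,0,0,-0.12,0,0,60])

```text
time: 23.45
tool_pos: [0.5204, -0.2022, 0.2232]
ee_rot: [-0.0, 0.708, 0.706, 0.0]
contact_force: [0.0, 0.8, 0.1]
gripper_width: 0.0655
gripper_force: 0.0
```

```bash
python3 - <<'E'
from h import *
s=state(); print(s['tool_pos'],s['time'],s['contact_force'])
sd=optics.get_image('side'); cv2.imwrite('pics/side3.png',sd)
c=cam('side'); B=np.array([.507,.046,0]);M=R.from_euler('z',.015).as_matrix()
a=cv2.resize(sd[170:250,215:325],(800,582),interpolation=cv2.INTER_CUBIC); cv2.imwrite('pics/side3v.png',a)
for n,y,h in (('enz',-84,72),('oil',0,120),('med',84,98)): print(n,((proj(c,B+M@[.044,y/1e3,.016+h/1e3])-[215,170])*800/110).round(), ((proj(c,B+M@[.044,y/1e3,.016])-[215,170])*800/110).round())
E
```

```text
[ 0.52044145 -0.2022174   0.22315643] 23.45 [0.03774586 0.84360483 0.10448401]
enz [206. 273.] [208. 357.]
oil [415. 220.] [404. 365.]
med [620. 256.] [600. 372.]
```

View pics/side3v.png

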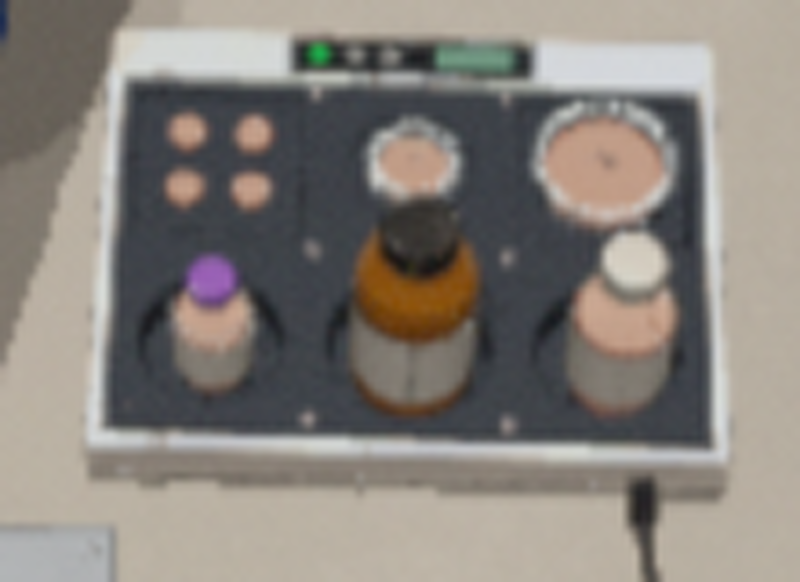

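All three bottles stand upright in their wells: caps at (212,279), (420,222) and (636,256), against seated predictions of (206,273), (415,220) and (620,256). The small dish is in its recess at (413,160) and the arm is clear, so I'm handing in.

```bash
python3 -c "
from station import job
print(job.close_job())"
```

```text
the job is handed in; nothing more can be done
None
```

I handed the job in at about 23.5 s of robot time; it gave back no verdict. In the last picture the enzyme bottle is behind the four-well plate, the medium bottle behind the large dish (about 6 mm off its well's centre, within the 15 mm allowed), the oil bottle between them and the small dish in the round recess, all upright, seated and let go.

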